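# Open the latched lid of the tube cooler with fingertip presses

### The job

Open the benchtop tube cooler for sampling with fingertip pushes alone, lifting nothing. Push its orange transport lock fully over to the unlocked side (to the left as you face the cooler's front), then press both blue latch pads down together, one fingertip on each, and keep them down until the lid has risen by itself and stopped. Let the pads spring back, then push the lid up and right back to its stop with the fingertips; leave the cooler and the things around it where they stand.

Things in the scene. Friction and masses are not known exactly. Their poses are not given: they have to be found in the camera images.
- cooler: White benchtop tube cooler, loose on rubber feet, 3 to 4 kg: 205 mm deep (x), 180 wide (y), deck at 75 mm, top of the shut lid at 106 mm. Origin on the table, mid-width, 115 mm behind its front face, 90 mm ahead of its back. Its x axis points from front (display, lock, pads) to back (lid hinge), y to the left as you face its front, z up. Front to back on the deck: orange lock bar, two blue pads, lid.
- lock (a joint): Sliding transport lock, m: 0 locked, 0.018 fully unlocked; grows along the cooler's +y. While locked, orange stops stand under the blue pads, which then cannot go down more than about 1 mm. It takes 1.5 to 3 N of push and stays where it is left.
- lock_knob (a point): Centre of the top of the orange lock knob, an upright block 10 mm (y) by 16 mm (x), standing 15 mm above its flat bar, which is 12 mm wide, lies on the deck and runs 45 mm to each side along y. Axes as the cooler. The cooler's front face is 19 mm ahead (-x) of it, the pads' front edges 22 mm behind it.
- latch_left (a joint): Lever latch of the left pad (cooler's +y), rad: 0 latched (up), 0.32 fully pressed. Pressing tilts the pad's front edge down about a pivot 22 mm behind the pad point and draws the steel hook off the lid (clear above about 0.25). Springs back when let go. Full press takes 3 to 6 N per pad.
- latch_right (a joint): Lever latch of the right pad (cooler's -y), same as the left.
- pad_left (a point): Point to press on top of the left blue pad, which is 25 mm (x) by 24 mm (y) and slopes up to its front edge (3 mm higher, 8 mm ahead); pressed home it lies level, this point about 7 mm lower. The point is mid-width, 18 mm above the deck. The steel hook's post begins 16 mm behind it, the lid 31 mm. The two pad points are 60 mm apart along the cooler's y.
- pad_right (a point): The same point on the right blue pad.
- lid (a joint): Lid hinge, rad: 0 shut, 1.75 at its stop fully back. With both hooks drawn off at once, damped spring arms raise it by themselves to about 0.7 in about 3 s; let a pad go in the first 15 mm of rise and its hook catches a safety notch. Beyond 0.7 it must be pushed; the hinge is stiff (about 3 N at the edge) and the lid stays where it is left.
- lid_edge (a point): Middle of the lid's lower front edge (moves with it), 125 mm from the hinge axis. The lid is a slab 125 mm deep, 176 wide, 30 thick. With the lid raised to 0.7, fingertips standing upright in front of this edge and reaching 20 to 30 mm below it can push the lid back along its arc about the hinge.
- lid_hinge (a point): Middle of the lid's hinge axis (axis along the cooler's y), 77 mm above the table, 90 mm behind the cooler's origin.
- bottle_100: small glass reagent bottle with a blue cap, 47 mm across, 98 mm tall; origin at the centre of its foot. Bystander, loose.
- red_buffer: white plastic bottle with a red cap, 47 mm across, 94 mm tall; origin at the centre of its foot. Bystander, loose.
- petri_dish: round clear dish with a pink filling, 60 mm across, 15 mm high; origin at the centre of its underside. Bystander, loose.
- tweezers: steel tweezers lying flat, 127 mm long; origin at the middle of the underside. Bystander.
- plug: white stepped plug standing on its wide end, 31 mm across, 29 mm high; origin at the centre of its foot. Bystander, loose.

How it is judged (in metres and radians):
On the way, in this order (a step that is already met when the one before it is completed fails the run):
1. the orange lock is pushed fully to the unlocked side while the lid is still latched (value of joint lock above 0.015 m and value of joint lid below 0.05 rad), for 0.1 s.
2. both blue pads are held down together by the fingers while the lid rises by itself, until it is well up (value of joint each of latch_left, latch_right above 0.2 rad and value of joint lid above 0.5 rad and contact force between the fingers and cooler above 2 N), for 0.1 s.
3. both pads are let go and have sprung back, the lid standing open (value of joint each of latch_left, latch_right below 0.06 rad and value of joint lid above 0.45 rad), for 0.1 s.
At the end, for the whole second after the job is handed in: The lid is back at its stop (over 1.6 of 1.75 rad), both pads are up (under 0.06 rad), the lock is still unlocked (over 14 of 18 mm), and the cooler stands level within 30 mm, every bystander within 25 mm, of where it started (value of joint lid above 1.6 rad and value of joint each of latch_left, latch_right below 0.06 rad and value of joint lock above 0.014 m and distance of cooler from where it was at the start of the episode below 0.03 m and angle between cooler's own z axis and vertical below 0.05 rad and linear speed of cooler below 0.02 m/s and distance of each of bottle_100, red_buffer, petri_dish, tweezers, plug from where it was at the start of the episode below 0.025 m); the robot touches nothing.
It fails at once if the cooler is shifted by more than 30 mm, or lifted or tipped (distance of cooler from where it was at the start of the episode above 0.03 m or height (world z) of cooler above 0.012 m or angle between cooler's own z axis and vertical above 0.12 rad).
It fails at once if a thing standing round the cooler is pushed away, lifted or tipped over (distance of any of bottle_100, red_buffer, petri_dish, tweezers, plug from where it was at the start of the episode above 0.025 m).
It also fails if it takes over 64 s, if anything falls off the work surface, if the arm or the gripper's body presses on something with over 40 N, if the wrist force passes 120 N, or if a joint passes its speed limit or range.

### The arm

A 7-joint arm with a two-finger parallel gripper is mounted at the origin on a cart in front of the work surface, level with it; the furniture and walls round the work are solid. World frame = base frame: x ahead of the robot, y to its left, z up, the work surface at z = 0. Lengths are in mm, angles in rad, forces in N, time in s.
With the tool pointing down it reaches from about 400 to 875 mm from the base axis. Payload 4.4 kg.
Tool frame: the origin (TCP) lies on the centre line of the jaws, within the pads' length; the fingertips stand 14 mm ahead of it and the grasp point (between the pads) lies 5 mm behind it; z points along the fingers, x is the direction in which the jaws open and shut, and the axes are right-handed (so a half turn about z gives the same grasp; the last joint's range is limited). The gripper opens to 85 mm and grips with 20 to 120 N. Pads are 22 mm wide; open, the fingers measure 114 mm over their backs; the gripper's body (76 mm by 85 mm) begins 54 mm behind the grasp point. The pads swing forward as they close: fully open they stand 13 mm farther back than shut.
Start: joints at [-1.357, 0.628, 0.038, 1.517, -0.027, 0.996, -0.02], TCP at [179.482, 624.743, 245.313] pointing down, gripper open.
Joint ranges: [-3.06, 3.06], [-0.37, 2.12], [-1.25, 1.32], [0.18, 2.47], [-1.1, 4.24], [0.23, 1.98], [-2.94, 2.94]. Speed limits (rad/s): [2.57, 2.57, 3.14, 3.14, 3.14, 3.14, 3.14].

### API

Orientations are given as [roll, pitch, yaw] about the fixed x, y, z axes, in that order (R = Rz(yaw) Ry(pitch) Rx(roll)).
In Python, from cell import ctrl gives the robot as it stands.
- The arm moves only by the tool send_rows, never from a script. Its argument "commands" is a list of rows, each a list of 5 numbers: the finger opening in mm, from 0 to 85.4, then the shift along the tool's x, y, z in mm, then the turn about the tool's z in degrees. In form: [[grip, x, y, z, roll], ...]. A call has 1 to 5 rows; each row is the pose to reach, as a shift and turn from the pose measured when the call began, along the tool's axes at that moment; what a row does not reach only later rows make up. A row lasts 1/10 s, in which the tool goes at most 50 mm and 8.59 degrees, less where a joint would pass 70% of its speed; a pose out of reach is approached as far as the arm can. A call with a gripper value outside its range is refused whole. The fingers move at their own pace and stop on an object; the grip force is fixed at half the most. Time passes only in rows, so rows that repeat a pose let the fingers close. It gives the time, the measured TCP pose, the force and the opening at its end, in the units of the state.
- ctrl.read_state(): the state, without advancing time (a new reading comes with each control period).
- ctrl.get_image(name): name is "side" or "top" or "wrist"; returns the picture (420x560x3 uint8, red, green, blue); there is no depth.
- ctrl.camera_params(name): a dict with "fx", "fy", "cx", "cy" (pixels), "cam_to_world" (4x4, takes a point from camera to world coordinates). Camera axes: x right, y down, z forward; pixel columns grow to the right and rows downward; lengths in mm; the calibration is good to about 2 mm. A picture is of the moment at which its call begins: read the wrist's pose just before it. camera_params takes no time and is no camera call; for the wrist camera it gives the pose at the moment of the call.
- ctrl.finish_job(): hands the job in, once; it reports no verdict.
The state is a dict: "clock": time; "qpos": joint angles; "qd": joint speeds; "tau": joint torques, N m; "eef_pos": TCP position; "tool_rot": TCP orientation; "force": force on the tool from outside, world axes, zero at the start; "torque": the same for the moment, N m; "width": finger opening in mm.
Only numpy, scipy, OpenCV 4.12 (cv2) and the standard library are available. Lean on these libraries where they do the work, as an engineer would, in place of code of your own. Each camera call takes 0.05 s, during which the arm holds its last target.

## Working session

There is one attempt and no reset: what is moved stays moved. The work goes in short steps, Python scripts to look and compute and a tool call to move; the robot and the scene stay as the last step left them, time stands still between calls to the robot, and variables do not carry over. Pictures are saved under pics/ and viewed, and the job is handed in when it is done.

Besides the shell and the picture viewer there is one more tool, called as a command line: name --pt "numbers of a row" for each row, then --argument value for the rest. send_rows: Moves the arm, as the interface text tells. Its arguments: {"type":"object","properties":{"commands":{"type":"array"}},"required":["commands"]}

```bash
ls; mkdir -p pics
python3 - <<'E'
from cell import ctrl
import cv2
print(ctrl.read_state())
for n in ["side","top","wrist"]:
    im=ctrl.get_image(n); cv2.imwrite(f"pics/{n}0.png",im[:,:,::-1]); p=ctrl.camera_params(n); print(n,p)
E
```

```text
pics
{'clock': 0.0, 'qpos': array([-1.35684593,  0.62932026,  0.03843608,  1.51836532, -0.02701909,
        0.99632765, -0.02000087]), 'qd': array([-0.00062763,  0.00042739, -0.00057497, -0.00039606,  0.00084845,
       -0.00010751, -0.00116868]), 'tau': array([ 7.68112259e-04, -5.63413203e+01,  1.22631602e+00, -1.93444204e+01,
        1.10039275e-02,  1.03064929e-02,  9.46803084e-06]), 'eef_pos': array([179.27161044, 624.15992429, 244.40659222]), 'tool_rot': array([3.14158816e+00, 1.90300241e-03, 1.29103948e+00]), 'force': array([ 0.47450057, -0.5777337 , -0.39696436]), 'torque': array([0.05298921, 0.03335535, 0.00789212]), 'width': 85.26961829152451}
side {'fx': 399.7252294601856, 'fy': 399.7252294601856, 'cx': 283.36825632900366, 'cy': 208.92035395884292, 'cam_to_world': array([[ 9.94541892e-01, -6.22396543e-02,  8.37415661e-02,
         4.18415327e+02],
       [-1.04315705e-01, -5.76534265e-01,  8.10386621e-01,
        -5.09564239e+02],
       [-2.15830087e-03, -8.14699004e-01, -5.79880052e-01,
         6.11006471e+02],
       [ 0.00000000e+00,  0.00000000e+00,  0.00000000e+00,
 
[... 261 characters left out ...]
-2.28583540e-02, -7.18336945e-03,
         2.05980475e+02],
       [ 1.00188004e-02, -1.26456392e-01, -9.91921572e-01,
         1.25073530e+03],
       [ 0.00000000e+00,  0.00000000e+00,  0.00000000e+00,
         1.00000000e+00]])}
wrist {'fx': 325.55246982838975, 'fy': 325.55246982838975, 'cx': 275.94913725328934, 'cy': 212.84894556709207, 'cam_to_world': array([[ 2.75906477e-01,  9.21640859e-01,  2.72862132e-01,
         1.10015148e+02],
       [ 9.61182010e-01, -2.63910554e-01, -8.05007006e-02,
         6.44022482e+02],
       [-2.18153867e-03,  2.84480837e-01, -9.58679245e-01,
         3.72776690e+02],
       [ 0.00000000e+00,  0.00000000e+00,  0.00000000e+00,
         1.00000000e+00]])}
```

View pics/side0.png

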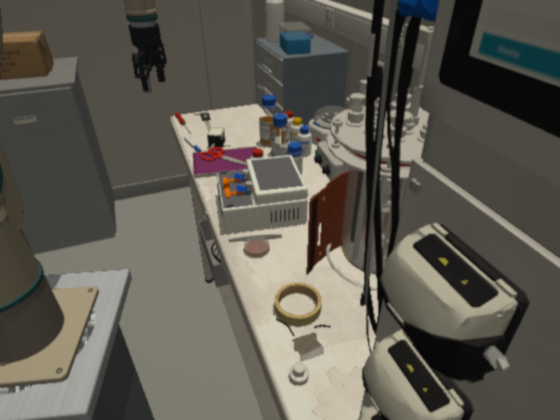

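View pics/top0.png

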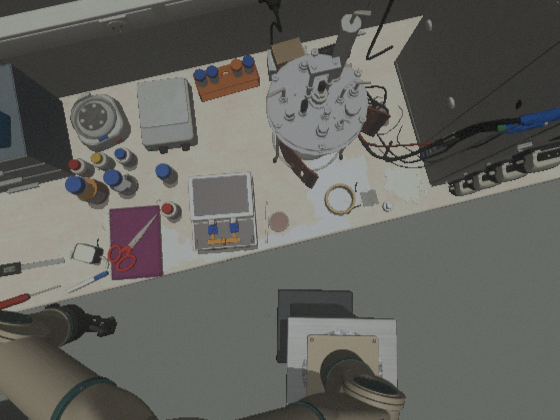

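View pics/wrist0.png

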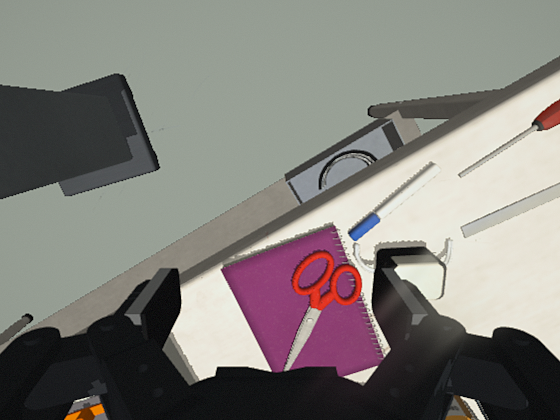

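Run:
```python
import cv2
a=cv2.imread("pics/top0.png")[150:280,150:310]; b=cv2.imread("pics/side0.png")[130:270,190:330]
cv2.imwrite("pics/zt.png",cv2.resize(a,None,fx=5,fy=5,interpolation=cv2.INTER_CUBIC)[:600,:800]);cv2.imwrite("pics/zs.png",cv2.resize(b,None,fx=4.2,fy=4.2,interpolation=cv2.INTER_CUBIC))
```

```text
(no output)
```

View pics/zt.png

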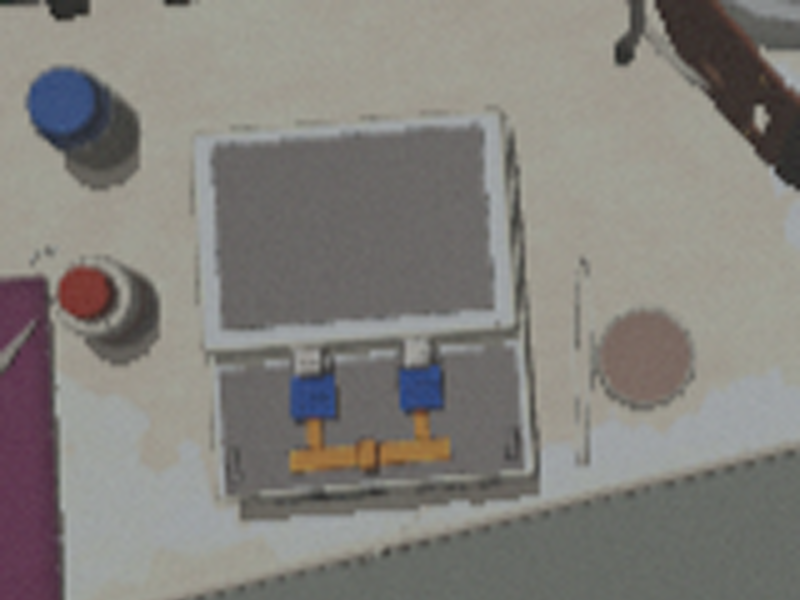

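View pics/zs.png

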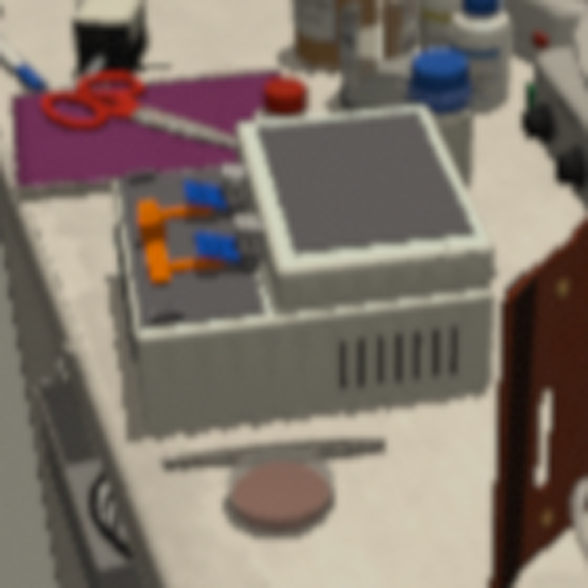

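The top crop shows the shut lid, with the blue pads at about (213,229) and (234,227) in full-image pixels and the orange bar's knob at about (224,241). The cooler's front faces the robot. Tweezers and dish stand to its right, and the red-cap bottle and blue-cap bottle to its left.

```bash
cat > h.py <<'E'
import numpy as np, cv2
from cell import ctrl
def ray(p,u,v):
    T=p["cam_to_world"]; d=T[:3,:3]@np.array([(u-p["cx"])/p["fx"],(v-p["cy"])/p["fy"],1]); return T[:3,3],d
def onz(p,u,v,z):
    o,d=ray(p,u,v); return o+d*(z-o[2])/d[2]
def blobs(im,lo,hi,roi,amin=8):  # im BGR
    h=cv2.cvtColor(im,cv2.COLOR_BGR2HSV); m=cv2.inRange(h,lo,hi); k=np.zeros_like(m); x0,y0,x1,y1=roi; k[y0:y1,x0:x1]=m[y0:y1,x0:x1]
    n,l,s,c=cv2.connectedComponentsWithStats(k)
    return [(s[i],c[i]) for i in range(1,n) if s[i][4]>=amin],l
BL=((100,120,60),(130,255,255)); OR=((8,150,120),(22,255,255))
def twoview(ps):
    A=np.zeros((3,3));b=np.zeros(3)
    for p,u,v in ps:
        o,d=ray(p,u,v); d/=np.linalg.norm(d); M=np.eye(3)-np.outer(d,d); A+=M;b+=M@o
    return np.linalg.solve(A,b)
E
python3 - <<'E'
from h import *
for n,roi,zz in [("top",(185,205,260,255),1),("side",(215,160,255,205),1)]:
    im=cv2.imread(f"pics/{n}0.png"); p=ctrl.camera_params(n)
    for nm,r in (("blue",BL),("orange",OR)):
        for s,c in blobs(im,*r,roi)[0]: print(n,nm,s,c.round(1),onz(p,*c,93 if nm=="blue" else 80).round(1))
E
```

```text
top blue [230 223   8   9  61] [233.5 227.1] [401.5 315.2  93. ]
top blue [208 225   9   9  65] [212. 229.] [394.8 374.5  93. ]
top orange [219 239   6   4   9] [220.9 240.2] [364.9 350.3  80. ]
top orange [233 238   6   3   9] [235.7 239.3] [368.3 309.1  80. ]
top orange [209 241   4   3   8] [210.2 241.9] [359.6 379.8  80. ]
side blue [234 173  10   7  47] [238.5 175.9] [395.4 369.7  93. ]
side blue [236 185  11   8  55] [241.3 188.2] [401.5 310.8  93. ]
side orange [223 177  12   8  55] [227.2 180.4] [366.  372.4  80. ]
side orange [224 186  13  11  71] [228.4 191.8] [369.4 318.6  80. ]
```

send_rows --pt "46 -40 60 0 -8" --pt "46 -65 105 0 -16" --pt "46 -90 150 0 -22" --pt "46 -115 190 0 -22" --pt "46 -140 230 0 -22"

```text
clock: 0.65
eef_pos: [349.7, 439.0, 244.7]
tool_rot: [-3.141, 0.001, 1.675]
force: [0.9, 0.3, -0.1]
width: 45.9
```

send_rows --pt "46 -40 28 0 0" --pt "46 -75 52 0 0" --pt "46 -102 70 0 0" --pt "46 -102 70 0 0" --pt "46 -102 70 0 0"

```text
clock: 1.15
eef_pos: [430.2, 344.3, 244.6]
tool_rot: [-3.14, 0.001, 1.673]
force: [0.2, 0.3, -0.3]
width: 45.8
```

Run:
```python
from h import *
s=ctrl.read_state();print(s["clock"],s["eef_pos"],s["tool_rot"],s["force"])
im=ctrl.get_image("wrist");cv2.imwrite("pics/w1.png",im[:,:,::-1]);print(ctrl.camera_params("wrist")["cam_to_world"])
```

```text
1.15 [430.23895966 344.27672058 244.5866424 ] [-3.14042202e+00  1.39075873e-03  1.67303692e+00] [ 0.18404536  0.34859463 -0.3281054 ]
[[-1.04903439e-01  9.53823788e-01  2.81452392e-01  3.57690914e+02]
 [ 9.94481459e-01  1.01006304e-01  2.83611384e-02  3.37572526e+02]
 [-1.37693731e-03  2.82874366e-01 -9.59155982e-01  3.72898495e+02]
 [ 0.00000000e+00  0.00000000e+00  0.00000000e+00  1.00000000e+00]]
```

View pics/w1.png

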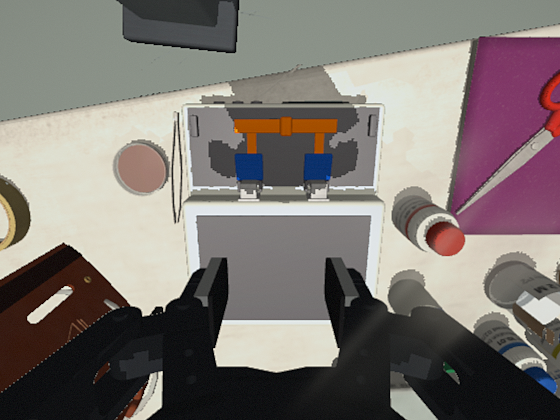

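The wrist view shows the bar with its knob at (286,125), pads at (249,167) and (319,167), and deck front corners at about (183,105) and (383,104). Fingertips are around (215,262) and (335,262).

Run:
```python
from h import *
im=cv2.imread("pics/w1.png"); p=ctrl.camera_params("wrist")
pts=[]
for s,c in blobs(im,*BL,(225,140,345,200))[0]:
    print("blue",s,c.round(1),onz(p,*c,93).round(1)); pts.append(onz(p,*c,93))
for s,c in blobs(im,*OR,(225,110,345,160))[0]:
    x,y,w,h=s[:4]; print("or",s,c.round(1),onz(p,x,y,79).round(1),onz(p,x+w,y,79).round(1))
print("knob",onz(p,286,125,92), "front corners",onz(p,183,105,75),onz(p,383,104,75))
cv2.imwrite("pics/zw1.png",cv2.resize(im[90:230,175:395],None,fx=3.6,fy=3.6,interpolation=cv2.INTER_CUBIC))
```

```text
blue [235 154  28  27 708] [248.8 166.4] [400.8 318.3  93. ]
blue [304 154  29  27 707] [317.4 166.4] [394.6 376.9  93. ]
or [ 234  117  103   36 1851] [285.2 128.9] [361.7 301.   79. ] [352.3 389.8  79. ]
knob [363.34083345 346.20074615  92.        ] front corners [356.39486371 255.7618432   75.        ] [337.35740237 428.45297713  75.        ]
```

View pics/zw1.png

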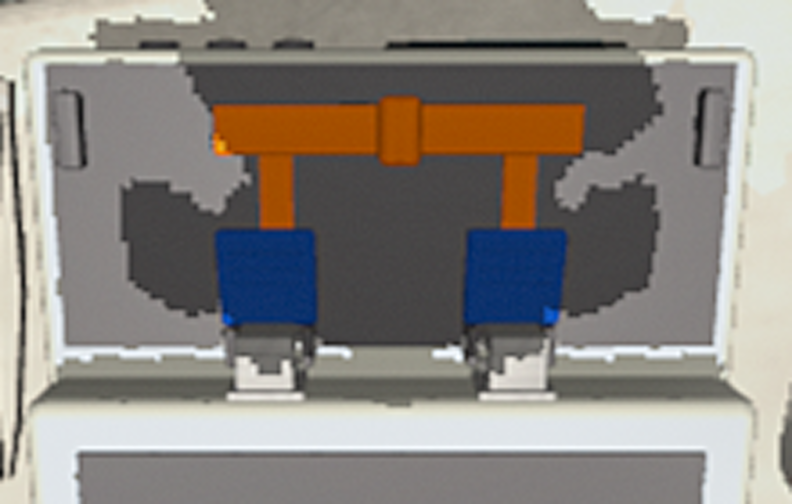

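send_rows --pt "46 5 -40 20 0" --pt "46 9 -67 60 0" --pt "46 9 -67 100 0" --pt "46 9 -67 125 0" --pt "46 9 -67 135 0"

```text
clock: 1.7
eef_pos: [358.9, 347.9, 107.5]
tool_rot: [-3.136, 0.003, 1.679]
force: [-0.3, 0.7, 0.4]
width: 46.0
```

Run:
```python
from h import *
s=ctrl.read_state();print(s["clock"],s["eef_pos"],s["tool_rot"],s["force"])
im=ctrl.get_image("wrist");cv2.imwrite("pics/w2.png",im[:,:,::-1])
```

```text
1.7 [358.89309497 347.91780461 107.54957981] [-3.13646208e+00  2.58419582e-03  1.67939499e+00] [-0.30730288  0.74609282  0.43318527]
```

View pics/w2.png

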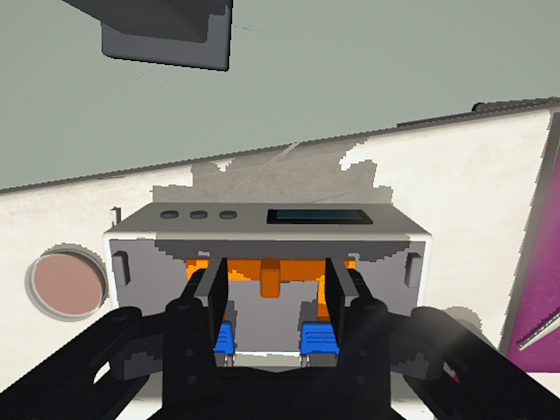

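The knob sits between the open fingertips, at about (270,278). Next I go down 10 mm and push along tool +x.

send_rows --pt "46 -1 4 5 0" --pt "46 -1 4 11 0" --pt "46 3 4 11 0" --pt "46 8 4 11 0" --pt "46 13 4 11 0"

```text
clock: 2.25
eef_pos: [362.1, 362.0, 96.9]
tool_rot: [-3.137, 0.002, 1.679]
force: [0.1, 0.2, 0.8]
width: 45.8
```

send_rows --pt "46 3 0 0 0" --pt "46 6 0 0 0" --pt "46 9 0 0 0"

```text
clock: 2.55
eef_pos: [361.5, 368.1, 96.8]
tool_rot: [-3.136, 0.006, 1.677]
force: [1.4, -6.9, 1.5]
width: 45.8
```

send_rows --pt "46 4 0 0 0" --pt "46 7 0 0 0" --pt "46 10 0 0 0"

```text
clock: 2.85
eef_pos: [360.7, 375.9, 96.8]
tool_rot: [-3.135, 0.01, 1.676]
force: [0.5, -4.5, 0.7]
width: 46.1
```

send_rows --pt "46 3 0 0 0" --pt "46 5 0 0 0" --pt "46 5 0 0 0"

```text
clock: 3.15
eef_pos: [360.3, 379.6, 96.7]
tool_rot: [-3.135, 0.012, 1.675]
force: [0.7, -3.6, 1.9]
width: 46.1
```

Run:
```python
from h import *
s=ctrl.read_state();print(s["clock"],s["eef_pos"],s["tool_rot"],s["force"])
im=ctrl.get_image("wrist");cv2.imwrite("pics/w3.png",im[:,:,::-1])
```

```text
3.15 [360.27640672 379.62458156  96.69500185] [-3.134739    0.01239591  1.67502406] [ 0.72417797 -3.63455778  1.89698797]
```

View pics/w3.png

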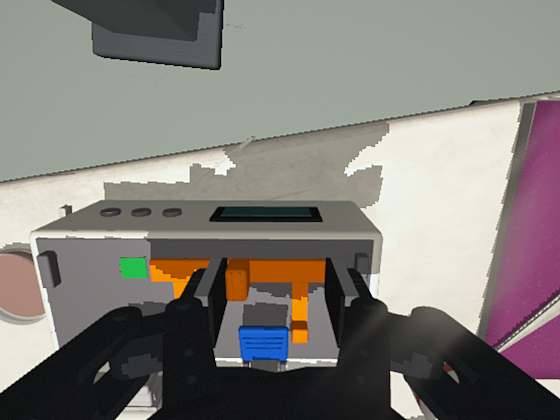

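The knob is against the right finger at (237,280) and a green marker has appeared at (133,267). I keep pushing until the force shows the end stop.

send_rows --pt "46 3 0 0 0" --pt "46 4 0 0 0" --pt "46 4 0 0 0"

```text
clock: 3.5
eef_pos: [360.3, 379.9, 96.5]
tool_rot: [-3.133, 0.018, 1.673]
force: [3.1, -9.1, 4.3]
width: 46.0
```

send_rows --pt "46 2 0 0 0" --pt "46 3 0 0 0" --pt "46 3 0 0 0"

```text
clock: 3.8
eef_pos: [360.3, 379.9, 96.4]
tool_rot: [-3.132, 0.023, 1.672]
force: [1.6, -8.3, 2.6]
width: 46.1
```

send_rows --pt "46 -10 0 0 0" --pt "46 -15 0 -20 0" --pt "46 -30 10 -60 0" --pt "46 -32 35 -100 0" --pt "46 -33 60 -120 0"

```text
clock: 4.3
eef_pos: [425.8, 357.7, 220.5]
tool_rot: [-3.137, 0.018, 1.673]
force: [0.7, -0.1, -0.6]
width: 45.7
```

send_rows --pt "46 0 0 0 0" --pt "46 0 0 0 0"

```text
clock: 4.5
eef_pos: [426.1, 358.5, 221.2]
tool_rot: [-3.138, 0.016, 1.672]
force: [0.1, 0.2, -0.5]
width: 46.1
```

Run:
```python
from h import *
s=ctrl.read_state();print(s["clock"],s["eef_pos"],s["tool_rot"],s["force"])
im=ctrl.get_image("wrist")[:,:,::-1].copy();cv2.imwrite("pics/w4.png",im); p=ctrl.camera_params("wrist")
for s,c in blobs(im,*BL,(170,110,400,260))[0]:
    print("blue",s,c.round(1),onz(p,*c,92).round(1))
for s,c in blobs(im,*OR,(170,80,400,240))[0]: print(s,c,onz(p,*c,80).round(1))
```

```text
4.5 [426.09542984 358.50520954 221.1722224 ] [-3.1382104   0.0159149   1.67247461] [ 0.11529591  0.18013482 -0.4798511 ]
blue [215 161  32  28 806] [230.8 174.1] [399.9 316.5  92. ]
blue [291 161  30  28 805] [305.1 174.2] [393.8 375.2  92. ]
[ 235  121  112   56 2374] [288.70471778 136.74347094] [367.  359.3  80. ]
[321 167  11  10  95] [326.62105263 171.66315789] [391.7 393.6  80. ]
```

View pics/w4.png

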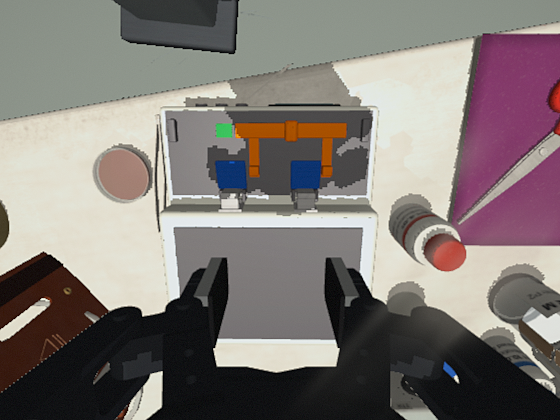

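The knob is now at (291,131), about 18 mm left of the pads' midpoint (268), so the lock is fully unlocked. The cooler has not visibly moved. Next come the pads.

send_rows --pt "46 -9 -37 40 0" --pt "46 -9 -37 75 0" --pt "46 -9 -37 95 0" --pt "46 -9 -37 100 0" --pt "46 -9 -37 100 0"

```text
clock: 5.05
eef_pos: [387.1, 343.3, 119.5]
tool_rot: [-3.133, 0.019, 1.675]
force: [0.1, -0.3, 0.2]
width: 46.5
```

Run:
```python
from h import *
s=ctrl.read_state();print(s["clock"],s["eef_pos"],s["tool_rot"],s["force"])
im=ctrl.get_image("wrist")[:,:,::-1].copy();cv2.imwrite("pics/w5.png",im)
```

```text
5.05 [387.11984195 343.26562202 119.4767851 ] [-3.1331505   0.01909276  1.67469185] [ 0.08812194 -0.28887607  0.18692476]
```

View pics/w5.png

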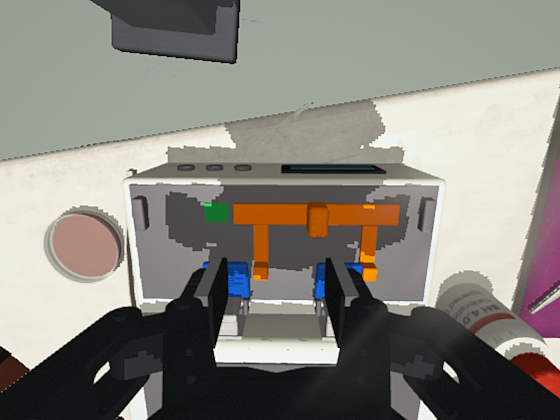

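The fingertips stand above the pads. The pads' inner edges at 248 and 317 centre on 282 against the fingers' 275, so I correct by +3 mm in x and y and descend.

send_rows --pt "46 3 3 2 0" --pt "46 3 3 4 0" --pt "46 3 3 6 0" --pt "46 3 3 8 0" --pt "46 3 3 8 0"

```text
clock: 5.6
eef_pos: [390.5, 346.8, 112.3]
tool_rot: [-3.135, 0.018, 1.674]
force: [-0.5, 0.4, 0.1]
width: 45.4
```

send_rows --pt "46 0 0 2 0" --pt "46 0 0 4 0" --pt "46 0 0 4 0"

```text
clock: 5.9
eef_pos: [390.3, 346.5, 108.0]
tool_rot: [-3.134, 0.018, 1.674]
force: [-0.1, 0.5, 0.3]
width: 46.1
```

send_rows --pt "46 0 0 2 0" --pt "46 0 0 4 0" --pt "46 0 0 4 0"

```text
clock: 6.2
eef_pos: [389.9, 346.5, 103.9]
tool_rot: [-3.134, 0.018, 1.674]
force: [-2.6, -0.1, 3.5]
width: 45.9
```

send_rows --pt "46 0 0 3 0" --pt "46 0 0 6 0" --pt "46 0 0 6 0"

```text
clock: 6.5
eef_pos: [388.8, 346.4, 97.6]
tool_rot: [-3.132, 0.019, 1.675]
force: [-4.1, -0.1, 5.0]
width: 45.8
```

send_rows --pt "46 0 0 2 0" --pt "46 0 0 4 0" --pt "46 0 0 4 0"

```text
clock: 6.8
eef_pos: [388.8, 346.7, 96.0]
tool_rot: [-3.133, 0.018, 1.675]
force: [-6.4, -4.6, 28.1]
width: 45.9
```

send_rows --pt "46 0 0 1 0" --pt "46 0 0 1 0" --pt "46 0 0 1 0" --pt "46 0 0 1 0" --pt "46 0 0 1 0"

```text
clock: 7.3
eef_pos: [388.8, 346.6, 96.4]
tool_rot: [-3.134, 0.018, 1.675]
force: [-5.5, -1.9, 16.7]
width: 46.2
```

Run:
```python
from h import *
im=ctrl.get_image("side")[:,:,::-1].copy();cv2.imwrite("pics/s6.png",cv2.resize(im[100:240,180:340],None,fx=4,fy=4,interpolation=cv2.INTER_CUBIC))
```

```text
(no output)
```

View pics/s6.png

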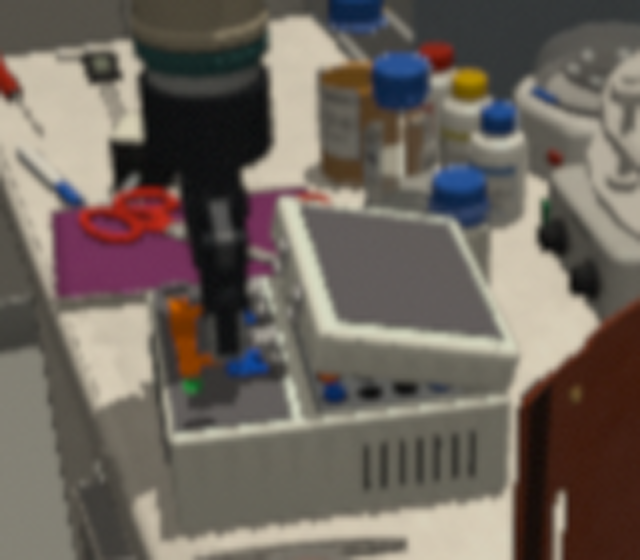

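The lid is rising, with its front edge at about (290,330) in the crop. I keep holding; each call holds at the measured pose plus 1 mm down.

send_rows --pt "46 0 0 1 0" --pt "46 0 0 1 0" --pt "46 0 0 1 0" --pt "46 0 0 1 0" --pt "46 0 0 1 0"

```text
clock: 7.85
eef_pos: [388.8, 346.5, 96.5]
tool_rot: [-3.134, 0.018, 1.676]
force: [-4.5, -2.5, 15.3]
width: 45.9
```

send_rows --pt "46 0 0 1 0" --pt "46 0 0 1 0" --pt "46 0 0 1 0" --pt "46 0 0 1 0" --pt "46 0 0 1 0"

```text
clock: 8.35
eef_pos: [388.8, 346.5, 96.5]
tool_rot: [-3.134, 0.017, 1.676]
force: [-3.8, -1.9, 13.9]
width: 45.5
```

send_rows --pt "46 0 0 1 0" --pt "46 0 0 1 0" --pt "46 0 0 1 0" --pt "46 0 0 1 0" --pt "46 0 0 1 0"

```text
clock: 8.85
eef_pos: [388.8, 346.5, 96.5]
tool_rot: [-3.135, 0.017, 1.676]
force: [-4.2, -2.1, 13.1]
width: 46.3
```

send_rows --pt "46 0 0 1 0" --pt "46 0 0 1 0" --pt "46 0 0 1 0" --pt "46 0 0 1 0" --pt "46 0 0 1 0"

```text
clock: 9.35
eef_pos: [388.8, 346.6, 96.5]
tool_rot: [-3.135, 0.017, 1.676]
force: [-3.6, -1.0, 13.4]
width: 46.5
```

send_rows --pt "46 0 0 1 0" --pt "46 0 0 1 0" --pt "46 0 0 1 0" --pt "46 0 0 1 0" --pt "46 0 0 1 0"

```text
clock: 9.85
eef_pos: [388.8, 346.5, 96.5]
tool_rot: [-3.136, 0.017, 1.676]
force: [-4.1, -1.4, 13.2]
width: 46.0
```

send_rows --pt "46 0 0 1 0" --pt "46 0 0 1 0" --pt "46 0 0 1 0" --pt "46 0 0 1 0" --pt "46 0 0 1 0"

```text
clock: 10.35
eef_pos: [388.8, 346.5, 96.5]
tool_rot: [-3.136, 0.016, 1.676]
force: [-4.1, -1.8, 13.2]
width: 45.9
```

Run:
```python
from h import *
im=ctrl.get_image("side")[:,:,::-1].copy();cv2.imwrite("pics/s7.png",cv2.resize(im[100:240,180:340],None,fx=4,fy=4,interpolation=cv2.INTER_CUBIC))
im=ctrl.get_image("wrist")[:,:,::-1].copy();cv2.imwrite("pics/w7.png",im)
```

```text
(no output)
```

View pics/s7.png

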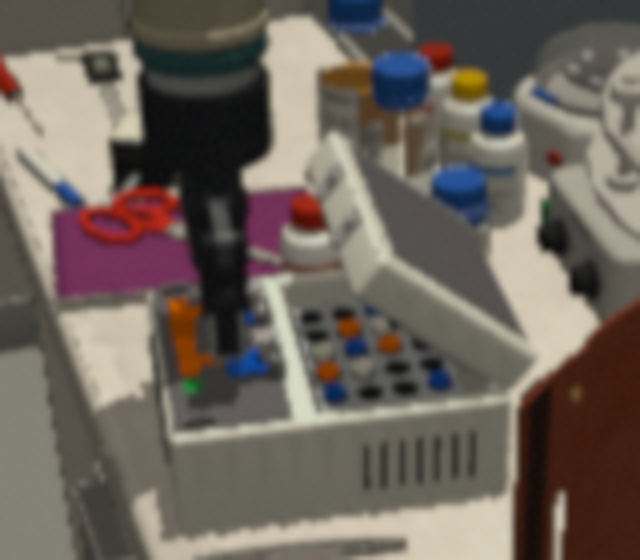

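View pics/w7.png

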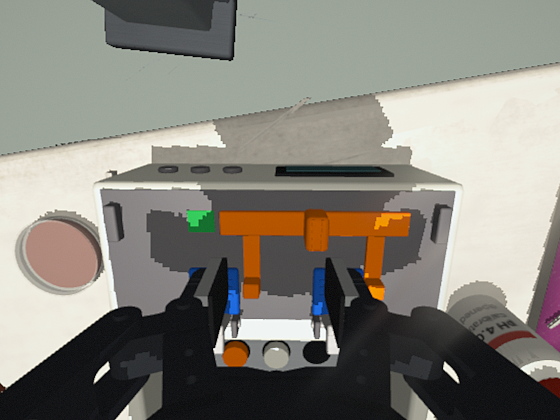

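The lid stands well up, with its lower edge corner at about (375,275) in the crop, and the pads are held down. I hold a bit longer to make sure it has stopped.

send_rows --pt "46 0 0 1 0" --pt "46 0 0 1 0" --pt "46 0 0 1 0" --pt "46 0 0 1 0" --pt "46 0 0 1 0"

```text
clock: 10.95
eef_pos: [388.8, 346.5, 96.5]
tool_rot: [-3.136, 0.016, 1.676]
force: [-3.5, -1.4, 13.0]
width: 46.0
```

send_rows --pt "46 0 0 1 0" --pt "46 0 0 1 0" --pt "46 0 0 1 0" --pt "46 0 0 1 0" --pt "46 0 0 1 0"

```text
clock: 11.45
eef_pos: [388.8, 346.5, 96.5]
tool_rot: [-3.137, 0.016, 1.676]
force: [-4.1, -1.3, 13.3]
width: 46.2
```

Run:
```python
from h import *
im=ctrl.get_image("side")[:,:,::-1].copy();a=cv2.resize(im[100:240,180:340],None,fx=4,fy=4,interpolation=cv2.INTER_CUBIC);cv2.imwrite("pics/s8.png",a)
b=cv2.imread("pics/s7.png"); d=cv2.absdiff(a,b).max(2); print((d>40).sum())
```

```text
0
```

View pics/s8.png

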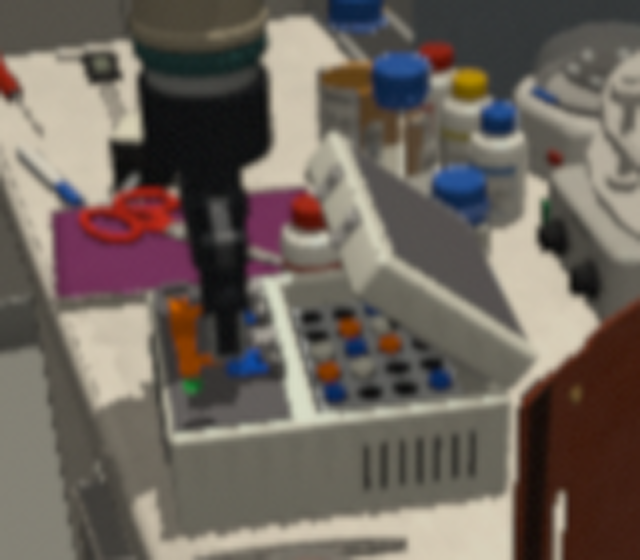

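The lid has stopped (no pixel changed over 1 s). I release straight up.

send_rows --pt "46 0 -2 -8 0" --pt "46 0 -4 -20 0" --pt "46 0 -4 -35 0" --pt "46 0 -4 -43 0" --pt "46 0 -4 -43 0"

```text
clock: 12.0
eef_pos: [385.6, 347.3, 140.7]
tool_rot: [-3.139, 0.014, 1.676]
force: [0.2, -0.1, -0.3]
width: 46.2
```

send_rows --pt "46 0 0 0 0" --pt "46 0 0 0 0" --pt "46 0 0 0 0"

```text
clock: 12.3
eef_pos: [385.4, 347.1, 140.1]
tool_rot: [-3.138, 0.015, 1.676]
force: [-0.2, -0.4, -0.5]
width: 45.8
```

Run:
```python
from h import *
im=ctrl.get_image("side")[:,:,::-1].copy();cv2.imwrite("pics/s9.png",cv2.resize(im[100:240,180:340],None,fx=4,fy=4,interpolation=cv2.INTER_CUBIC))
im=ctrl.get_image("wrist")[:,:,::-1].copy();cv2.imwrite("pics/w9.png",im)
```

```text
(no output)
```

View pics/s9.png

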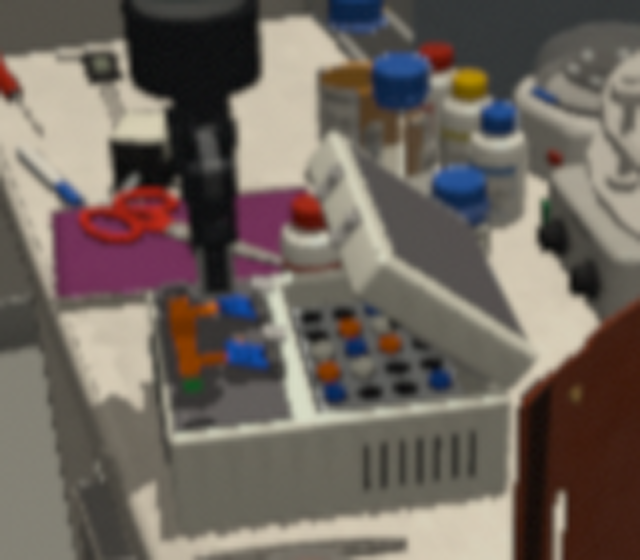

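View pics/w9.png

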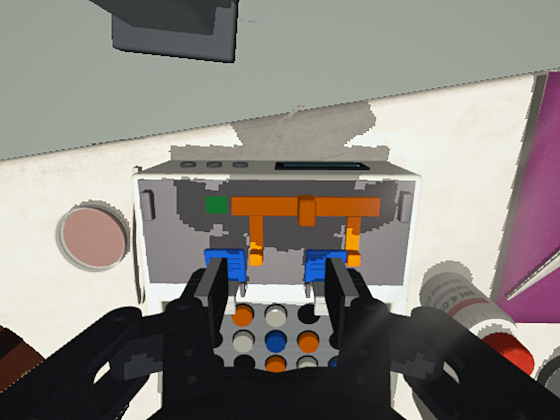

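Both pads have sprung back and the lid stays up. Its near lower-front corner is at about (376,287) in the side crop, which is (274,172) in the full image.

Run:
```python
from h import *
p=ctrl.camera_params("side"); T=np.linalg.inv(p["cam_to_world"])
y=.105; R=np.array([[np.cos(y),-np.sin(y)],[np.sin(y),np.cos(y)]])
def w(c): return np.r_[R@c[:2]+[458.5,353],c[2]]
def pr(X): q=T@np.r_[X,1]; return (p["cx"]+p["fx"]*q[0]/q[2],p["cy"]+p["fy"]*q[1]/q[2])
for t in np.arange(.5,.8,.05): print(round(t,2),np.round(pr(w(np.array([90-125*np.cos(t),-88,77+125*np.sin(t)]))),1))
for c in [(-115,-90,75),(-115,-90,0),(90,-90,75)]: print(c,np.round(pr(w(np.array(c))),1))
for t in (.7,1,1.3,1.57,1.75): print(t,w(np.array([90-125*np.cos(t),0,77+125*np.sin(t)])).round())
```

```text
0.5 [261.2 181.8]
0.55 [262.5 179.6]
0.6 [263.9 177.5]
0.65 [265.5 175.3]
0.7 [267.1 173.3]
0.75 [268.9 171.2]
0.8 [270.8 169.3]
(-115, -90, 75) [221.5 209.8]
(-115, -90, 0) [224.4 235. ]
(90, -90, 75) [307.5 199.3]
0.7 [453. 352. 158.]
1 [481. 355. 182.]
1.3 [515. 359. 197.]
1.57 [548. 362. 202.]
1.75 [570. 365. 200.]
```

send_rows --pt "0 0 0 -7 0" --pt "0 0 10 -7 0" --pt "0 0 25 -7 0" --pt "0 0 38 -7 0" --pt "0 0 45 -7 0"

```text
clock: 12.9
eef_pos: [432.3, 352.0, 147.2]
tool_rot: [-3.14, 0.015, 1.675]
force: [0.3, 0.8, -1.1]
width: -0.1
```

send_rows --pt "0 0 0 0 0" --pt "0 0 0 0 0" --pt "0 0 0 0 0"

```text
clock: 13.2
eef_pos: [431.6, 351.9, 147.1]
tool_rot: [-3.139, 0.015, 1.675]
force: [-0.2, -0.6, -0.5]
width: -0.0
```

Run:
```python
from h import *
im=ctrl.get_image("side")[:,:,::-1].copy();cv2.imwrite("pics/s10.png",cv2.resize(im[100:240,180:340],None,fx=4,fy=4,interpolation=cv2.INTER_CUBIC))
```

```text
(no output)
```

View pics/s10.png

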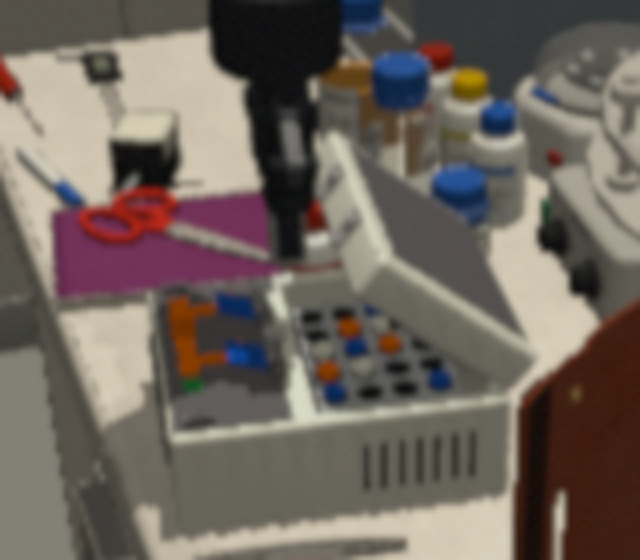

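The shut fingertips stand in front of the lid edge, clear of it. I push gently.

send_rows --pt "0 0 5 0 0" --pt "0 0 10 0 0" --pt "0 0 14 -2 0" --pt "0 0 18 -5 0"

```text
clock: 13.65
eef_pos: [447.6, 353.7, 151.7]
tool_rot: [-3.135, 0.016, 1.676]
force: [-6.2, -1.1, 3.0]
width: -0.3
```

send_rows --pt "0 0 5 -4 0" --pt "0 0 10 -8 0" --pt "0 0 15 -12 0"

```text
clock: 13.95
eef_pos: [460.4, 355.1, 163.8]
tool_rot: [-3.13, 0.017, 1.677]
force: [-6.9, -1.4, 6.2]
width: -0.1
```

send_rows --pt "0 0 5 -4 0" --pt "0 0 10 -8 0" --pt "0 0 16 -12 0" --pt "0 0 22 -15 0"

```text
clock: 14.35
eef_pos: [482.9, 357.5, 179.1]
tool_rot: [-3.13, 0.018, 1.677]
force: [-4.0, -0.5, 3.1]
width: 0.0
```

Run:
```python
from h import *
im=ctrl.get_image("side")[:,:,::-1].copy();cv2.imwrite("pics/s11.png",cv2.resize(im[100:240,180:340],None,fx=4,fy=4,interpolation=cv2.INTER_CUBIC))
```

View pics/s11.png

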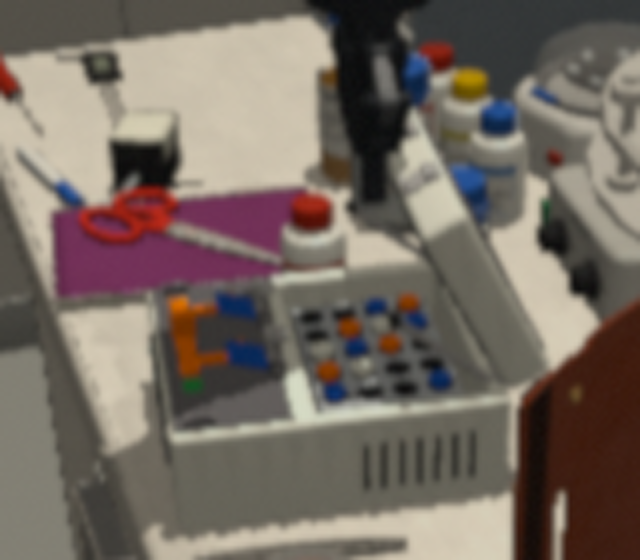

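The lid follows the fingertips, now at about 1.1 rad. I continue along the arc.

send_rows --pt "0 0 6 -3 0" --pt "0 0 12 -5 0" --pt "0 0 18 -6 0" --pt "0 0 24 -8 0"

```text
clock: 14.8
eef_pos: [509.2, 360.6, 187.4]
tool_rot: [-3.133, 0.017, 1.676]
force: [-2.7, -0.4, 0.8]
width: 0.1
```

send_rows --pt "0 0 6 -1 0" --pt "0 0 12 -2 0" --pt "0 0 18 -3 0" --pt "0 0 24 -3 0"

```text
clock: 15.2
eef_pos: [533.8, 363.3, 190.2]
tool_rot: [-3.133, 0.016, 1.676]
force: [-1.6, 0.2, 1.4]
width: 0.1
```

send_rows --pt "0 0 4 0 0" --pt "0 0 8 0 0" --pt "0 0 12 0 0"

```text
clock: 15.5
eef_pos: [545.8, 364.6, 190.0]
tool_rot: [-3.133, 0.017, 1.676]
force: [-1.5, -0.4, 0.4]
width: -0.2
```

Run:
```python
from h import *
im=ctrl.get_image("side")[:,:,::-1].copy();cv2.imwrite("pics/s12.png",cv2.resize(im[100:240,180:340],None,fx=4,fy=4,interpolation=cv2.INTER_CUBIC))
```

```text
(no output)
```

View pics/s12.png

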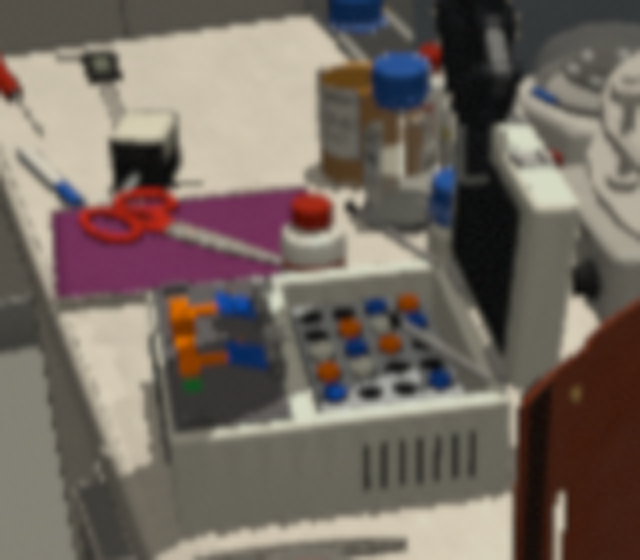

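The lid is about upright. I push on to the stop and watch the force.

send_rows --pt "0 0 3 0 0" --pt "0 0 6 0 0" --pt "0 0 6 0 0"

```text
clock: 15.85
eef_pos: [553.0, 365.2, 189.7]
tool_rot: [-3.134, 0.016, 1.675]
force: [-0.8, -0.4, -0.2]
width: -0.4
```

send_rows --pt "0 0 2 0 0" --pt "0 0 4 0 0" --pt "0 0 4 0 0"

```text
clock: 16.15
eef_pos: [556.8, 365.5, 189.5]
tool_rot: [-3.133, 0.017, 1.675]
force: [-2.4, -0.7, -0.9]
width: -0.3
```

send_rows --pt "0 0 2 0 0" --pt "0 0 4 0 0" --pt "0 0 4 0 0"

```text
clock: 16.45
eef_pos: [557.5, 365.7, 189.2]
tool_rot: [-3.126, 0.018, 1.676]
force: [-9.4, -2.0, 3.8]
width: 0.0
```

send_rows --pt "0 0 2 0 0" --pt "0 0 3 0 0" --pt "0 0 3 0 0"

```text
clock: 16.75
eef_pos: [557.5, 365.8, 189.2]
tool_rot: [-3.12, 0.019, 1.677]
force: [-8.5, -2.6, 4.8]
width: -0.1
```

The lid is firmly at its stop: 9 N with no further motion. I back off, then up and away.

send_rows --pt "0 0 -15 0 0" --pt "0 0 -40 0 0" --pt "0 0 -70 -30 0" --pt "0 0 -100 -60 0" --pt "0 0 -130 -90 0"

```text
clock: 17.25
eef_pos: [430.0, 354.0, 283.3]
tool_rot: [-3.122, 0.018, 1.676]
force: [-0.1, 0.9, 0.3]
width: 0.4
```

send_rows --pt "0 0 -40 -20 0" --pt "0 0 -60 -20 0" --pt "0 0 -60 -20 0" --pt "0 0 -60 -20 0"

```text
clock: 17.65
eef_pos: [371.9, 348.4, 305.1]
tool_rot: [-3.125, 0.017, 1.676]
force: [0.3, -0.3, 0.2]
width: 0.2
```

Run:
```python
from h import *
for n in ("side","top"):
    im=ctrl.get_image(n)[:,:,::-1].copy();cv2.imwrite(f"pics/{n}F.png",im)
    a=cv2.imread(f"pics/{n}0.png"); 
    c=(slice(100,240),slice(180,340)) if n=="side" else (slice(150,280),slice(150,310))
    cv2.imwrite(f"pics/{n}Fz.png",cv2.resize(np.vstack([a[c],im[c]]) if 0 else np.hstack([a[c],im[c]]),None,fx=2.5,fy=2.5,interpolation=cv2.INTER_CUBIC))
im=ctrl.get_image("wrist")[:,:,::-1];cv2.imwrite("pics/wF.png",im)
s=ctrl.read_state();print(s["clock"],s["eef_pos"],s["force"])
```

```text
17.8 [372.18139107 347.98743873 304.10052124] [-0.0274265  -0.39870584  0.9450541 ]
```

View pics/sideFz.png

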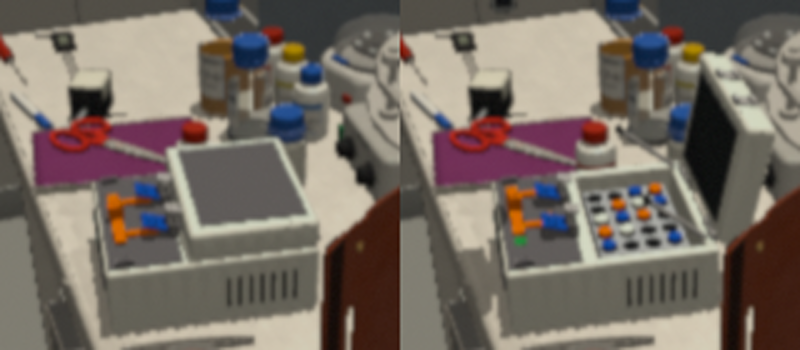

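View pics/topFz.png

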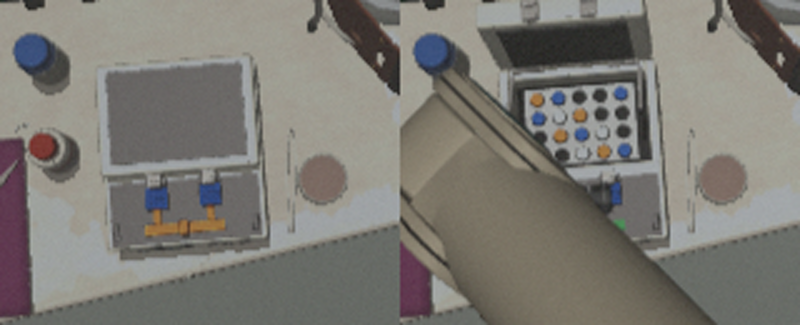

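View pics/wF.png

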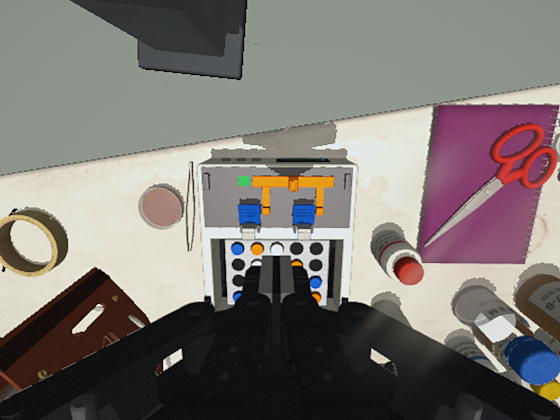

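The lid leans back past vertical, both pads are up, the green mark shows and the knob is left of centre. Cooler, dish, tweezers and bottles are where they were, and the arm is clear.

```bash
python3 -c "
from cell import ctrl
print(ctrl.finish_job())"
```

```text
the job is handed in; nothing more can be done
None
```

The cooler is open, and I handed the job in at about 18 s of the 64 s allowed; no verdict was reported.

- **Lock:** I pushed the knob left with one fingertip until it stopped at about 9 N. The picture afterwards showed it about 18 mm over, with the green mark showing.
- **Pads and lid rise:** I pressed both pads together and held them until the lid had risen to about 0.7 rad. Pictures 1 s apart showed no further motion. When I let go, both pads sprang back and the lid stayed up.
- **Lid push:** With the fingers shut I pushed the lid's lower edge back along its arc until it stopped moving, at about 9 N.

**Last checks:** The final pictures show the lid leaning back past vertical, both pads up and the lock still unlocked. The cooler, dish, tweezers and the bottles are visibly where they started, and the arm is clear with no contact force beyond noise.

I judged the final lid angle from the finger position and the pictures, and did not measure it separately. I also did not check the plug: the close-up comparisons do not show it, though nothing went near it. In the last top view the arm hid the red-capped bottle, but the wrist and side views show it standing in place. No check disagreed with another beyond 1 to 2 mm of measurement scatter.

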